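# Hook the loaded picking tray onto the carton and tip the order in

## Task

The picking tray holds an order: a label roll, a small carton and a power brick. Carry the loaded tray by its swinging handle to the open cardboard carton beside it, hook the lip of its open end over the carton's long wall that faces the tray, let its back down on the desk and let go. Then take the bar at the tray's back and raise it, the lip staying on the carton, until all three pieces have slid off and lie in the carton; finally lay the tray's back down on the desk again, still hooked on, and leave it. Do not handle the pieces or shove the things that stand around.

Things in the scene. Friction and masses are not known exactly. Their poses are not given: they have to be found in the camera images.
- tray: Loose sheet-steel tray on four legs. Origin: centre between the soles of its legs; +x to the open pouring end, z up. Floor 245 (x) x 152 mm, underside at z = 50, top at 53 mm; 3 mm walls up to z = 84 mm on both long sides and the back (x = -121), none at x = +121. Legs 16 mm wide at x = 50 and -100, y = +-60 mm. Two ears (x = -4, up to z = 149 mm) carry the handle. About 0.8 kg loaded.
- bail_grip (a point): Centre of the grip of the tray's swinging handle, a bail across it: black rubber, 14 mm thick along the tray's x, 96 along y, 22 high; upright at the start, 194 mm above the soles. Swings with slight friction about the tray's y at x = -4, z = 132 mm, 62 mm below the grip: the tray hangs level within about 0.2 rad whatever the tool's tilt and cannot be tipped by it. Axes: the handle's.
- tray_bar (a point): Centre of the round steel bar behind the tray's back: 13 mm in diameter, along the tray's y, 90 mm free between its legs, at x = -150, z = 108 mm of the tray. It can turn between the fingers as the tray tips. Axes as the tray's.
- tray_lip (a point): Middle of the lower edge of the tray's lip: a 3 mm flange along the open edge, at x = 121.5 mm, reaching 11.5 mm below the floor's underside. Axes as the tray's. Hooked on, the carton's wall stands between lip and front legs, the floor rests on the rim, the back legs on the desk; the floor slopes back by about 0.24 rad and the bar is about 93 mm above the desk.
- carton: Open brown cardboard carton standing fast on the desk to the right of the tray: 300 mm (its x) by 240 mm (its y), 96 mm high, walls and floor 4 mm. Origin: centre of its underside. The near wall is the long one at its y = +120 mm, facing the tray.
- roll_mid (a point): Centre of the label roll: white disc 72 mm across, 30 mm thick, lying flat on the tray, about 0.13 kg. The three pieces lie one behind the other along the tray, in any order; they slide off by themselves at slopes of 0.3 to 0.55 rad, varying with the friction. Tipped slowly they pile up under the lip and the last can stay leaning on it; tipped briskly, to 1 rad, or jerked, they run clear.
- small_carton_mid (a point): Centre of the small flat carton, 120 x 68 x 34 mm, its long side across the tray, about 0.11 kg.
- brick_mid (a point): Centre of the black power brick, 105 x 46 x 30 mm, its long side across the tray, about 0.15 kg.
- pump: Bystander, to be left alone: white pump bottle, 213 mm tall. Origin: centre of its underside.
- mug: Bystander, to be left alone: white mug, 89 mm tall. Origin: centre of its underside.
- tape: Bystander, to be left alone: roll of brown tape, 94 mm across. Origin: centre of its underside.
Things that resemble listed ones, but are neither listed nor needed, are in the scene too. Of the things that look like the part that bears small_carton_mid, the larger one is meant.

How it is judged:
On the way, in this order (a step that is already met when the one before it is completed fails the run):
1. The loaded tray hangs by its lip on the carton's near wall with its back on the desk, let go, all three pieces still on it (y of tray_lip in the frame of carton between 0.05 and 0.1135 m and x of tray_lip in the frame of carton between -0.1 and 0.1 m and height (world z) of tray_lip below 0.103 m and height (world z) of tray_bar below 0.125 m and angle between tray's own z axis and vertical below 0.42 rad and contact force between the fingers and tray below 0.1 N and distance between each of roll_mid, small_carton_mid, brick_mid and tray below 0.13 m), for 0.3 s.
2. The tray's back is raised by the bar while the lip stays inside the carton's wall (y of tray_lip in the frame of carton between 0.05 and 0.1135 m and x of tray_lip in the frame of carton between -0.1 and 0.1 m and height (world z) of tray_lip below 0.103 m and height (world z) of tray_bar above 0.22 m and angle between tray's own z axis and vertical above 0.3 rad and contact force between the fingers and tray above 0.3 N), for 0.2 s.
At the end, for the whole second after the job is handed in: Label roll, small carton and brick: centres within the carton's walls, under 90 mm above its underside. Tray: lip 2.5 to 66 mm inside the carton's near long wall, within 100 mm of its middle, edge under 103 mm high; bar under 125 mm high; slope under 0.42 rad (x of roll_mid in the frame of carton between -0.145 and 0.145 m and y of roll_mid in the frame of carton between -0.115 and 0.115 m and z of each of roll_mid, small_carton_mid, brick_mid in the frame of carton below 0.09 m and x of small_carton_mid in the frame of carton between -0.145 and 0.145 m and y of small_carton_mid in the frame of carton between -0.115 and 0.115 m and x of brick_mid in the frame of carton between -0.145 and 0.145 m and y of brick_mid in the frame of carton between -0.115 and 0.115 m and y of tray_lip in the frame of carton between 0.05 and 0.1135 m and x of tray_lip in the frame of carton between -0.1 and 0.1 m and height (world z) of tray_lip below 0.103 m and height (world z) of tray_bar below 0.125 m and angle between tray's own z axis and vertical below 0.42 rad); the robot touches nothing.
It fails at once if The gripper takes or pushes one of the pieces (contact force between the fingers and roll above 1 N or contact force between the fingers and small_carton above 1 N or contact force between the fingers and brick above 1 N).
It fails at once if A bystander is shoved more than 30 mm (distance of any of pump, mug, tape from where it was at the start of the episode above 0.03 m).
It also fails if it takes over 72 s, if anything falls off the work surface, if the arm or the gripper's body presses on something with over 40 N, if the wrist force passes 120 N, or if a joint passes its speed limit or range.

## Robot

A 6-joint arm with a two-finger parallel gripper is mounted at the origin on a cart in front of the work surface, level with it; the furniture and walls round the work are solid. World frame = base frame: x ahead of the robot, y to its left, z up, the work surface at z = 0. Lengths are in m, angles in rad, forces in N, time in s.
With the tool pointing down it reaches from about 0.35 to 0.925 m from the base axis. Payload 6.4 kg.
Tool frame: the origin (TCP) lies midway between the tips of the shut fingers; the grasp point (between the pads) lies 19 mm behind it (manip.tcp_to_grasp is the distance from the TCP to the grasp point, in m); z points along the fingers, y is the line along which they close (so a half turn about z gives the same grasp; the last joint's range is limited). The gripper opens to 85 mm and grips with 20 to 120 N. Pads are 22 mm wide; open, the fingers measure 114 mm over their backs; the gripper's body (76 mm by 85 mm) begins 54 mm behind the grasp point. The pads swing forward as they close: fully open they stand 13 mm farther back than shut.
Start: joints at [-1.283, 0.245, 1.558, -0, 1.339, -0.174], TCP at [0.29, -0.582, 0.205] pointing down, gripper open.
Joint ranges: [-3.13, 3.13], [-1.02, 2.26], [0.13, 2.54], [-0.95, 4.09], [0.21, 2.88], [-2.74, 2.74]. Speed limits (rad/s): [2.57, 2.57, 3.14, 3.14, 3.14, 3.14].

## Interface

Orientations are given as a unit quaternion [x, y, z, w].
In Python, from plant import manip gives the robot as it stands.
- The arm moves only by the shell command python3 -m inch 'ROWS' [FORCE]. ROWS is JSON, a list that holds one entry, the list of rows, each a list of 5 numbers: the shift along the tool's x, y, z in m, then the turn about the tool's z in rad, then the finger opening in m, from 0 to 0.0854. A call has 1 to 5 rows; each row is the pose to reach, as a shift and turn from the pose commanded when the call began, along the tool's axes at that moment; what a row does not reach only later rows make up. A row lasts 1/12 s, in which the tool goes at most 41.7 mm and 7.16 degrees, less where a joint would pass 70% of its speed; a pose out of reach is approached as far as the arm can. A call with a gripper value outside its range is refused whole. The fingers move at their own pace and stop on an object; FORCE is the grip in N (left out, the last holds). Time passes only in rows, so rows that repeat a pose let the fingers close. It gives the time, the measured TCP pose, the force, the opening and the grip force at its end, in the units of the state.
- manip.sense(): the state, without advancing time (a new reading comes with each control period).
- manip.get_image(name): name is "side" or "top" or "wrist"; returns a dict with "color" (420x560x3 uint8, red, green, blue), "mtx" (3x3 intrinsics, pixels), "k1" (the pictures are not rectified: a ray, as slopes to the right and down, at radius r is drawn at 1 + k1 r^2 times it, then the intrinsics apply), "position" and "rotation" of the camera in the world; the wrist camera has in their place "mount" (4x4, takes a point from camera to tool coordinates, whose origin is the TCP and whose axes are the flange's). Camera axes: x right, y down, z forward; pixel columns grow to the right and rows downward; lengths in m; the calibration is good to about 2 mm. A picture is of the moment at which its call begins: read the wrist's pose just before it. There is no depth.
- manip.sign_off(): hands the job in; it is judged then, once.
The state is a dict: "clock": time; "joint_pos": joint angles; "qd": joint speeds; "joint_torque": joint torques, N m; "ee_pos": TCP position; "tcp_rot": TCP orientation; "contact_force": force on the tool from outside, world axes, zero at the start; "wrist_torque": the same for the moment, N m; "finger_gap": finger opening in m; "finger_force": force on a finger pad.
Only numpy, scipy, OpenCV 4.12 (cv2) and the standard library are available. Lean on these libraries where they do the work, as an engineer would, in place of code of your own. Each camera call takes 0.05 s, during which the arm holds its last target. There are 200 camera calls.

## Working session

There is one attempt and no reset: what is moved stays moved. The work goes in short steps, Python scripts to look and compute and a shell command to move; the robot and the scene stay as the last step left them, time stands still between calls to the robot, and variables do not carry over. Pictures are saved under pics/ and viewed, at most 10 in all, crops included, and the job is handed in when it is done.

```bash
mkdir -p pics; ls
python3 - <<'E'
from plant import manip
import cv2,numpy as np
s=manip.sense();print(s['ee_pos'],s['tcp_rot'],manip.tcp_to_grasp)
for n in('top','side'):
    d=manip.get_image(n);cv2.imwrite(f'pics/{n}0.png',d['color'][:,:,::-1])
    print(n,d['mtx'],d['k1'],d['position'],d['rotation'])
print(manip.get_image('wrist')['mount'])
E
```

```text
pics
[ 0.28945962 -0.58131814  0.2036848 ] [ 9.73460201e-01  2.28854324e-01 -4.79074460e-05 -9.66308801e-04] 0.0187
top [[431.86834829   0.         287.54447108]
 [  0.         431.86834829 213.19404429]
 [  0.           0.           1.        ]] -0.06482241022893154 [0.48740108 0.09183644 1.51698259] [ 0.71073755 -0.7025194   0.02511781 -0.02622453]
side [[495.72657949   0.         272.09671998]
 [  0.         495.72657949 206.36523366]
 [  0.           0.           1.        ]] 0.050230864238018126 [0.65854107 1.30537828 0.86269852] [ 0.03326173  0.86635816 -0.49805451 -0.01609055]
[[-8.77648198e-04 -9.45790208e-01 -3.24777018e-01  8.28210941e-02]
 [ 9.99998975e-01 -4.62791359e-04 -1.35460251e-03  5.40783145e-04]
 [ 1.13086579e-03 -3.24777874e-01  9.45789646e-01 -1.68838458e-01]
 [ 0.00000000e+00  0.00000000e+00  0.00000000e+00  1.00000000e+00]]
```

View pics/top0.png

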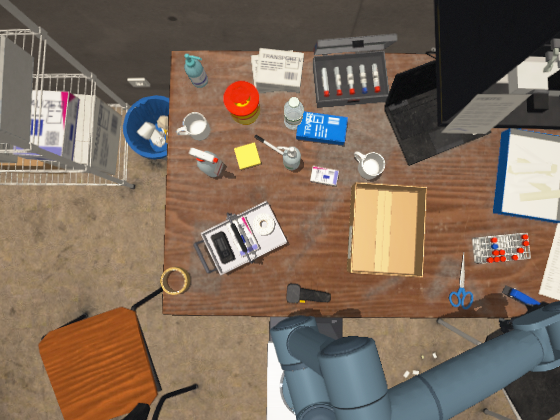

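View pics/side0.png

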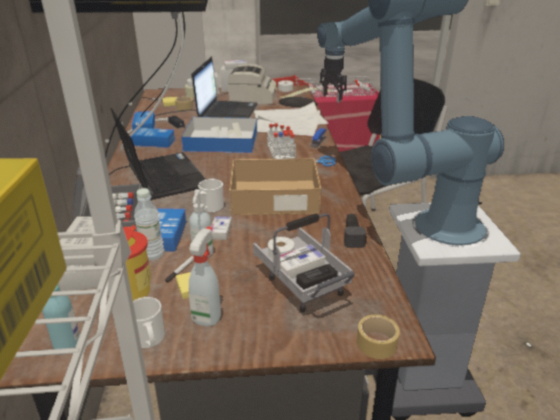

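The top view shows the tray around (243,238), with its bar to the left and its pouring end to the right. The carton is around (389,230) with its near wall at column ~352, and a mug stands at (369,163). I'll zoom in for corner pixels.

```bash
cat > h.py <<'E'
from plant import manip
import numpy as np,cv2
from scipy.spatial.transform import Rotation as R
def cam(n):
    s=manip.sense();d=manip.get_image(n)
    if n=='wrist':
        T=np.eye(4);T[:3,:3]=R.from_quat(s['tcp_rot']).as_matrix();T[:3,3]=s['ee_pos'];M=T@np.array(d['mount']);d['P'],d['Rm']=M[:3,3],M[:3,:3]
    else:
        r=np.array(d['rotation']);d['P']=np.array(d['position']);d['Rm']=R.from_quat(r).as_matrix() if r.shape==(4,) else r
    return d
def ray(d,uv):
    m=d['mtx'];p=cv2.undistortPoints(np.array([[uv]],float),m,np.array([d['k1'],0,0,0,0.]))[0,0]
    # k1 model: distorted = ray*(1+k1 r^2)
    v=d['Rm']@np.array([p[0],p[1],1]);return d['P'],v
def onz(d,uv,z):
    P,v=ray(d,uv);return P+v*(z-P[2])/v[2]
def two(d1,u1,d2,u2):
    P,v=ray(d1,u1);Q,w=ray(d2,u2);A=np.c_[v,-w];t=np.linalg.lstsq(A,Q-P,rcond=None)[0]
    a,b=P+v*t[0],Q+w*t[1];return (a+b)/2,np.linalg.norm(a-b)
def pix(d,X):
    c=d['Rm'].T@(np.array(X)-d['P']);return cv2.projectPoints(c.reshape(1,1,3),np.zeros(3),np.zeros(3),d['mtx'],np.array([d['k1'],0,0,0,0.]))[0][0,0]
E
python3 - <<'E'
import cv2
a=cv2.imread('pics/top0.png')[170:310,180:440]
cv2.imwrite('pics/c1.png',cv2.resize(a,(780,420),interpolation=cv2.INTER_CUBIC))
b=cv2.imread('pics/side0.png')[150:325,220:360]
cv2.imwrite('pics/c2.png',cv2.resize(b,(480,600),interpolation=cv2.INTER_CUBIC))
E
```

```text
(no output)
```

View pics/c1.png

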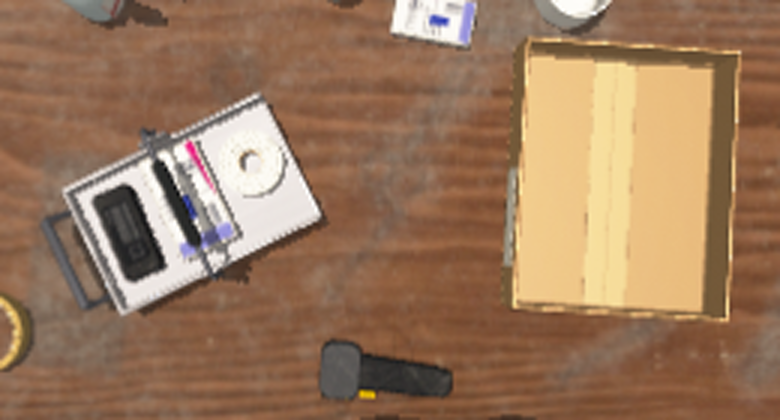

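View pics/c2.png

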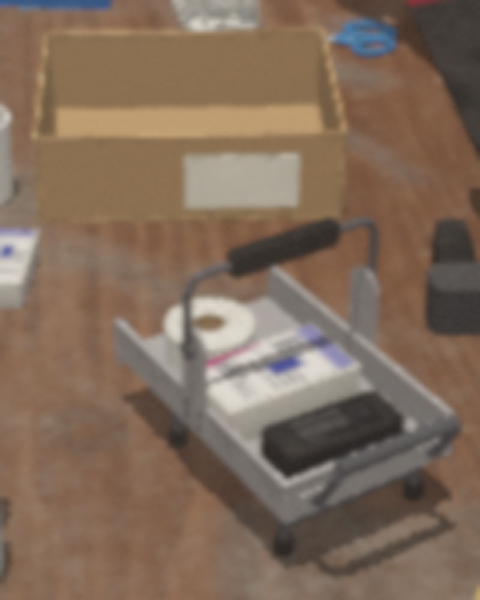

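Tray corners in c1: (65,190), (125,313), (262,95) and (323,213). The grip is centred at (178,203), and in c2 at (285,247). Carton rim corners: (527,40), (740,52), (728,319) and (514,308).

Run:
```python
from h import *
t=cam('top');s=cam('side')
f=lambda x,y:np.array([180+(x+.5)/3-.5,170+(y+.5)/3-.5])
C=np.array([onz(t,f(*p),.096) for p in[(527,40),(740,52),(728,319),(514,308)]]);print('carton',C[:,:2].round(4).tolist(),C.mean(0))
for i in range(4):
    e=C[(i+1)%4]-C[i];print(np.linalg.norm(e),np.degrees(np.arctan2(e[1],e[0])))
T=np.array([onz(t,f(*p),.084) for p in[(65,190),(262,95),(323,213),(125,313)]]);print('tray',T.round(4).tolist(),T.mean(0))
for i in range(4):
    e=T[(i+1)%4]-T[i];print(np.linalg.norm(e),np.degrees(np.arctan2(e[1],e[0])))
print('grip',two(t,f(178,203),s,(220+285.5/3.4286-.5,150+247.5/3.4286-.5)),onz(t,f(178,203),.2))
g=[onz(t,f(*p),.2) for p in[(160,165),(197,242)]];e=g[0]-g[1];print(np.linalg.norm(e),np.degrees(np.arctan2(e[1],e[0])))
q=manip.sense();print(q['clock'],q['finger_gap'],R.from_quat(q['tcp_rot']).as_matrix().round(3))
```

```text
carton [[0.6939, -0.1293], [0.6837, -0.3673], [0.3888, -0.351], [0.399, -0.1154]] [ 0.54137979 -0.24074167  0.096     ]
0.23817432139585024 -92.45217209950826
0.2953672363024537 176.84191564847637
0.23585657596332715 87.51976244310919
0.2952322446005615 -2.7085793098340356
tray [[0.5223, 0.3806, 0.084], [0.6305, 0.1637, 0.084], [0.5004, 0.0943, 0.084], [0.3877, 0.311, 0.084]] [0.5102309  0.23739971 0.084     ]
0.24244634513185506 -63.490407759734914
0.14741774885632342 -151.94793172451637
0.24422341692275565 117.4675484055549
0.15146377898391833 27.35139425131709
grip (array([0.50654313, 0.24253963, 0.19319943]), np.float64(0.0025584039215844905)) [0.50770447 0.24158435 0.2       ]
0.08699652099090727 26.74442672205872
0.25 0.08531955016689802 [[ 0.895  0.446 -0.   ]
 [ 0.446 -0.895  0.001]
 [ 0.    -0.001 -1.   ]]
```

```bash
python3 -m inch '[[[0.01,-0.01,-0.02,0,0.085],[0.03,-0.03,-0.05,0,0.085],[0.05,-0.055,-0.08,0,0.085],[0.07,-0.08,-0.11,0,0.085],[0.09,-0.105,-0.13,0,0.085]]]' && for i in 1; do python3 -m inch '[[[0.023,-0.026,0,0,0.085],[0.046,-0.052,0,0,0.085],[0.069,-0.078,0,0,0.085],[0.092,-0.104,0,0,0.085],[0.115,-0.13,0,0,0.085]]]'; python3 -m inch '[[[0.023,-0.026,0,0,0.085],[0.046,-0.052,0,0,0.085],[0.069,-0.078,0,0,0.085],[0.092,-0.104,0,0,0.085],[0.115,-0.13,0,0,0.085]]]';  python3 -m inch '[[[0.023,-0.026,0,0,0.085],[0.046,-0.052,0,0,0.085],[0.069,-0.078,0,0,0.085],[0.092,-0.104,0,0,0.085],[0.115,-0.13,0,0,0.085]]]';  python3 -m inch '[[[0.023,-0.026,0,0,0.085],[0.046,-0.052,0,0,0.085],[0.069,-0.078,0,0,0.085],[0.092,-0.104,0,0,0.085],[0.115,-0.13,0,0,0.085]]]'; done
```

```text
clock: 0.67
ee_pos: [0.3234, -0.4475, 0.3367]
tcp_rot: [0.974, 0.228, 0.0, 0.001]
contact_force: [1.1, -0.5, 1.1]
finger_gap: 0.0849
finger_force: 0.0
clock: 1.08
ee_pos: [0.3684, -0.2789, 0.3345]
tcp_rot: [0.974, 0.229, 0.0, 0.0]
contact_force: [0.5, -0.3, 0.6]
finger_gap: 0.0852
finger_force: 0.0
clock: 1.5
ee_pos: [0.4134, -0.1112, 0.3347]
tcp_rot: [0.974, 0.229, 0.0, 0.0]
contact_force: [-0.1, -0.3, 0.2]
finger_gap: 0.0848
finger_force: 0.0
clock: 1.92
ee_pos: [0.4584, 0.0565, 0.3347]
tcp_rot: [0.973, 0.229, 0.0, 0.0]
contact_force: [0.9, 0.2, 1.0]
finger_gap: 0.0848
finger_force: 0.0
clock: 2.33
ee_pos: [0.5035, 0.2242, 0.3345]
tcp_rot: [0.973, 0.229, 0.0, 0.0]
contact_force: [0.2, -0.8, 0.8]
finger_gap: 0.0851
finger_force: 0.0
```

Run:
```python
from h import *
d=cam('wrist');cv2.imwrite('pics/w1.png',d['color'][:,:,::-1])
np.save('w1.npy',np.array([d['P'],*d['Rm']]));print(d['P'],manip.sense()['ee_pos'])
print('pred grip',pix(d,(.5065,.2425,.205)))
```

```text
[0.57781447 0.26066866 0.50334376] [0.50387078 0.22866748 0.33385451]
pred grip [265.94298844 172.21570616]
```

View pics/w1.png

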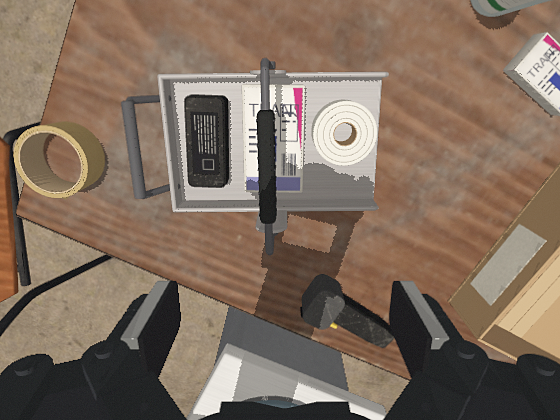

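The grip spans (267,108) to (267,222), vertical in the image, so the yaw is aligned. Its centre (267,165) agrees with the predicted (266,172).

Run:
```python
from h import *
d=cam('wrist')
a,b=onz(d,(267,109),.2),onz(d,(267,222),.2)
print(a,b,(a+b)/2,np.degrees(np.arctan2(*(a-b)[[1,0]])),np.linalg.norm(a-b))
s=manip.sense();M=R.from_quat(s['tcp_rot']).as_matrix();print(s['ee_pos'],M.T@((a+b)/2-s['ee_pos']))
```

```text
[0.5520908  0.26860727 0.2       ] [0.46615622 0.22706022 0.2       ] [0.50912351 0.24783374 0.2       ] 25.80250927813697 0.09545108404099677
[0.50340205 0.22592479 0.33380047] [ 0.01507175 -0.01682394  0.13380994]
```

```bash
python3 -m inch '[[[0.004,-0.005,0.02,0,0.085],[0.009,-0.01,0.05,0,0.085],[0.014,-0.016,0.085,0,0.085],[0.014,-0.016,0.11,0,0.085],[0.014,-0.016,0.13,0,0.085]]]' 40 && python3 -m inch '[[[0,0,0.012,0,0.085],[0,0,0.02,0,0.085],[0,0,0.028,0,0.085],[0,0,0.028,0,0.03],[0,0,0.028,0,0.03]]]' && python3 -m inch '[[[0,0,0,0,0.02],[0,0,0,0,0.01],[0,0,0,0,0],[0,0,0,0,0],[0,0,0,0,0]]]' 60
```

```text
clock: 2.85
ee_pos: [0.5075, 0.2423, 0.2016]
tcp_rot: [0.973, 0.229, -0.002, 0.0]
contact_force: [-0.3, -0.8, -0.3]
finger_gap: 0.0851
finger_force: 0.0
clock: 3.27
ee_pos: [0.5094, 0.2428, 0.1774]
tcp_rot: [0.973, 0.229, 0.001, -0.0]
contact_force: [0.3, 1.0, 0.2]
finger_gap: 0.0637
finger_force: 0.0
clock: 3.68
ee_pos: [0.5093, 0.243, 0.1775]
tcp_rot: [0.973, 0.229, 0.001, -0.0]
contact_force: [-1.3, 0.2, 3.2]
finger_gap: 0.0097
finger_force: 58.7
```

```bash
python3 -m inch '[[[0,0,-0.001,0,0],[0,0,-0.004,0,0],[0,0,-0.009,0,0],[0,0,-0.016,0,0],[0,0,-0.024,0,0]]]' 80 && python3 -m inch '[[[0,0,-0.01,0,0],[0,0,-0.02,0,0],[0,0,-0.03,0,0],[0,0,-0.04,0,0],[0,0,-0.05,0,0]]]' && python3 -m inch '[[[0,0,-0.01,0,0],[0,0,-0.017,0,0],[0,0,-0.022,0,0],[0,0,-0.025,0,0],[0,0,-0.025,0,0]]]'
python3 - <<'E'
from h import *
d=cam('wrist');a=d['color'][:,:,::-1];s=cam('side')['color'][120:320,200:380,::-1]
cv2.imwrite('pics/w2.png',np.hstack([cv2.resize(a,(400,300)),cv2.resize(s,(270,300))]))
E
```

```text
clock: 4.1
ee_pos: [0.5077, 0.2426, 0.1995]
tcp_rot: [0.973, 0.229, -0.002, 0.0]
contact_force: [-0.3, -1.0, -7.2]
finger_gap: 0.0073
finger_force: 78.2
clock: 4.52
ee_pos: [0.509, 0.2429, 0.252]
tcp_rot: [0.973, 0.229, 0.0, -0.0]
contact_force: [0.2, 0.6, -8.3]
finger_gap: 0.0073
finger_force: 78.9
clock: 4.93
ee_pos: [0.5091, 0.243, 0.2763]
tcp_rot: [0.973, 0.229, 0.001, -0.0]
contact_force: [-0.8, -0.2, -8.1]
finger_gap: 0.0072
finger_force: 79.0
```

View pics/w2.png

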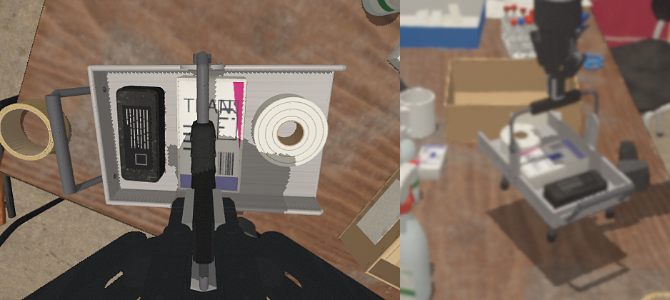

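The tray hangs level with the brick, small carton and roll all still on it. I'll carry it slowly to the wall, then turn it.

```bash
python3 -m inch '[[[-0.0006,0.002,0,0,0],[-0.0018,0.006,0,0,0],[-0.0036,0.0115,0,0,0],[-0.006,0.019,0,0,0],[-0.009,0.0285,0,0,0]]]' && python3 -m inch '[[[-0.003,0.0095,0,0,0],[-0.006,0.019,0,0,0],[-0.009,0.0285,0,0,0],[-0.012,0.038,0,0,0],[-0.015,0.0475,0,0,0]]]' && python3 -m inch '[[[-0.003,0.0095,0,0,0],[-0.006,0.019,0,0,0],[-0.009,0.0285,0,0,0],[-0.012,0.038,0,0,0],[-0.015,0.0475,0,0,0]]]' && python3 -m inch '[[[-0.003,0.0095,0,0,0],[-0.006,0.019,0,0,0],[-0.009,0.0285,0,0,0],[-0.012,0.038,0,0,0],[-0.015,0.0475,0,0,0]]]' && python3 -m inch '[[[-0.003,0.0095,0,0,0],[-0.006,0.019,0,0,0],[-0.009,0.0285,0,0,0],[-0.012,0.038,0,0,0],[-0.015,0.0475,0,0,0]]]' && python3 -m inch '[[[-0.0025,0.009,0,0,0],[-0.005,0.0165,0,0,0],[-0.007,0.022,0,0,0],[-0.008,0.025,0,0,0],[-0.008,0.026,0,0,0]]]' && python3 -m inch '[[[0,0,0,0.005,0],[0,0,0,0.018,0],[0,0,0,0.035,0],[0,0,0,0.058,0],[0,0,0,0.085,0]]]' && python3 -m inch '[[[0,0,0,0.03,0],[0,0,0,0.06,0],[0,0,0,0.09,0],[0,0,0,0.12,0],[0,0,0,0.15,0]]]' && python3 -m inch '[[[0,0,0,0.03,0],[0,0,0,0.06,0],[0,0,0,0.09,0],[0,0,0,0.12,0],[0,0,0,0.15,0]]]'  && python3 -m inch '[[[0,0,0,0.03,0],[0,0,0,0.06,0],[0,0,0,0.085,0],[0,0,0,0.105,0],[0,0,0,0.12,0]]]' && python3 -m inch '[[[0,0,0,0.004,0],[0,0,0,0.005,0],[0,0,0,0.005,0],[0,0,0,0.005,0],[0,0,0,0.005,0]]]'
python3 - <<'E'
from h import *
w=cam('wrist');t=cam('top')
cv2.imwrite('pics/w3.png',np.hstack([cv2.resize(w['color'][:,:,::-1],(480,360)),cv2.resize(t['color'][160:300,270:450,::-1],(320,249)).copy() if 0 else cv2.copyMakeBorder(cv2.resize(t['color'][160:300,270:450,::-1],(320,249)),0,111,0,0,0)]))
s=manip.sense();print(s['ee_pos'],s['tcp_rot'],s['joint_pos'])
for nm,X in [('c',(.6939,-.1293,.096)),('d',(.399,-.1154,.096))]: print(pix(w,X))
E
```

```text
clock: 5.45
ee_pos: [0.5135, 0.2126, 0.2754]
tcp_rot: [0.973, 0.229, -0.0, 0.0]
contact_force: [-1.0, -0.0, -7.4]
finger_gap: 0.0072
finger_force: 78.9
clock: 5.87
ee_pos: [0.5214, 0.163, 0.2756]
tcp_rot: [0.974, 0.229, 0.0, 0.0]
contact_force: [-1.1, 0.2, -7.0]
finger_gap: 0.0071
finger_force: 78.7
clock: 6.28
ee_pos: [0.5291, 0.114, 0.2756]
tcp_rot: [0.973, 0.229, 0.0, -0.0]
contact_force: [0.2, 0.4, -7.3]
finger_gap: 0.0072
finger_force: 78.7
clock: 6.7
ee_pos: [0.5368, 0.0647, 0.2756]
tcp_rot: [0.973, 0.229, -0.0, 0.0]
contact_force: [0.3, -0.1, -7.6]
finger_gap: 0.0072
finger_force: 78.7
clock: 7.12
ee_pos: [0.5446, 0.0155, 0.2756]
tcp_rot: [0.973, 0.229, 0.0, -0.0]
contact_force: [-0.2, -0.1, -6.5]
finger_gap: 0.0072
finger_force: 78.7
clock: 7.53
ee_pos: [0.5489, -0.0108, 0.2755]
tcp_rot: [0.974, 0.229, -0.0, -0.0]
contact_force: [0.5, -0.8, -8.5]
finger_gap: 0.0071
finger_force: 78.4
clock: 7.95
ee_pos: [0.5488, -0.01, 0.2756]
tcp_rot: [0.982, 0.186, 0.0, -0.0]
contact_force: [0.5, 0.6, -7.7]
finger_gap: 0.0072
finger_force: 78.8
clock: 8.37
ee_pos: [0.5488, -0.01, 0.2756]
tcp_rot: [0.994, 0.112, 0.0, -0.0]
contact_force: [-0.2, 0.1, -7.8]
finger_gap: 0.0071
finger_force: 78.8
clock: 8.78
ee_pos: [0.5488, -0.01, 0.2756]
tcp_rot: [0.999, 0.037, -0.0, -0.0]
contact_force: [0.3, 0.1, -8.4]
finger_gap: 0.0073
finger_force: 78.7
clock: 9.2
ee_pos: [0.5488, -0.0102, 0.2755]
tcp_rot: [1.0, -0.022, -0.0, 0.0]
contact_force: [0.9, -0.3, -8.4]
finger_gap: 0.0075
finger_force: 78.7
clock: 9.62
ee_pos: [0.5489, -0.0103, 0.2756]
tcp_rot: [1.0, -0.024, -0.0, -0.0]
contact_force: [-0.1, -0.8, -7.4]
finger_gap: 0.0074
finger_force: 78.7
[ 0.54887996 -0.01031867  0.27558133] [ 9.99709984e-01 -2.40820920e-02  2.52960057e-05  1.56229646e-06] [-2.25375848e-01 -4.48417817e-02  1.74063487e+00  7.10911062e-06
  1.44574937e+00  1.39358843e+00]
[418.35886797  -5.87743144]
[387.50382708 301.44644153]
```

View pics/w3.png

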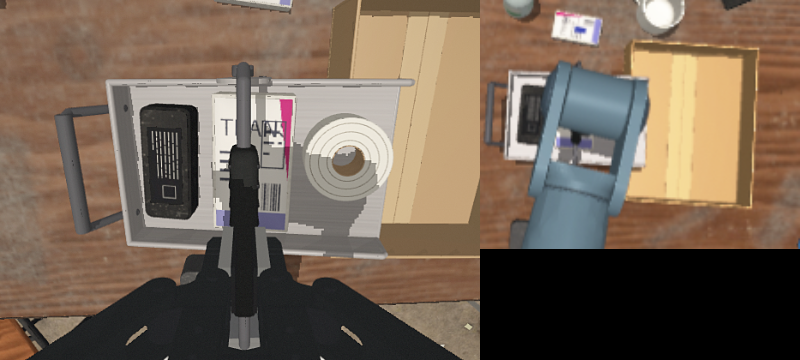

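Run:
```python
from h import *
w=cam('wrist')
c=np.array([.5414,-.2407]);y=np.radians(-2.7);A=np.array([[np.cos(y),np.sin(y)],[-np.sin(y),np.cos(y)]])
k=7/6
for p,z in [((400,90),.151),((380,250),.151),((412,80),.182),((385,257),.182),((107,80),.182),((130,243),.182),((358,4),.096),((425,256),.096)]:
    X=onz(w,(p[0]*k,p[1]*k),z);print(p,X.round(4),(A@(X[:2]-c)).round(4))
s=manip.sense();print(A@(s['ee_pos'][:2]-c))
```

```text
(400, 90) [ 0.607  -0.1531  0.151 ] [0.0614 0.0906]
(380, 250) [ 0.4435 -0.1498  0.151 ] [-0.1021  0.0862]
(412, 80) [ 0.6169 -0.1472  0.182 ] [0.071  0.0969]
(385, 257) [ 0.4554 -0.1411  0.182 ] [-0.0905  0.0954]
(107, 80) [0.6286 0.0933 0.182 ] [0.0713 0.3377]
(130, 243) [0.4824 0.0991 0.182 ] [-0.075   0.3367]
(358, 4) [ 0.6861 -0.1292  0.096 ] [0.1393 0.1182]
(425, 256) [ 0.3964 -0.2332  0.096 ] [-0.1452  0.0007]
[-0.00339481  0.23046862]
```

```bash
python3 -m inch '[[[0,0,0.001,0,0],[0,0,0.004,0,0],[0,0,0.009,0,0],[0,0,0.015,0,0],[0,0,0.021,0,0]]]' && python3 -m inch '[[[0,0,0.006,0,0],[0,0,0.012,0,0],[0,0,0.017,0,0],[0,0,0.022,0,0],[0,0,0.026,0,0]]]' && python3 -m inch '[[[0,0,0.002,0,0],[0,0,0.003,0,0],[0,0,0.004,0,0],[0,0,0.005,0,0],[0,0,0.006,0,0]]]' && python3 -m inch '[[[0,-0.001,0.002,0,0],[0,-0.002,0.004,0,0],[0,-0.0035,0.006,0,0],[0,-0.005,0.008,0,0],[0,-0.006,0.01,0,0]]]'
```

```text
clock: 10.18
ee_pos: [0.5487, -0.0103, 0.2537]
tcp_rot: [1.0, -0.024, -0.0, -0.0]
contact_force: [-0.3, 0.2, -8.1]
finger_gap: 0.007
finger_force: 78.8
clock: 10.6
ee_pos: [0.5487, -0.0103, 0.2278]
tcp_rot: [1.0, -0.024, -0.0, -0.0]
contact_force: [-0.4, -0.0, -7.3]
finger_gap: 0.0072
finger_force: 78.7
clock: 11.02
ee_pos: [0.5491, -0.0104, 0.2229]
tcp_rot: [1.0, -0.024, 0.0, 0.0]
contact_force: [0.5, -0.1, -7.6]
finger_gap: 0.007
finger_force: 78.7
clock: 11.43
ee_pos: [0.5491, -0.004, 0.2123]
tcp_rot: [1.0, -0.024, -0.0, -0.0]
contact_force: [-0.6, 0.7, -7.9]
finger_gap: 0.0074
finger_force: 78.9
```

Run:
```python
from h import *
t=cam('side');cv2.imwrite('pics/s4.png',cv2.resize(t['color'][120:270,200:380,::-1],(720,600),interpolation=cv2.INTER_CUBIC))
```

```text
(no output)
```

View pics/s4.png

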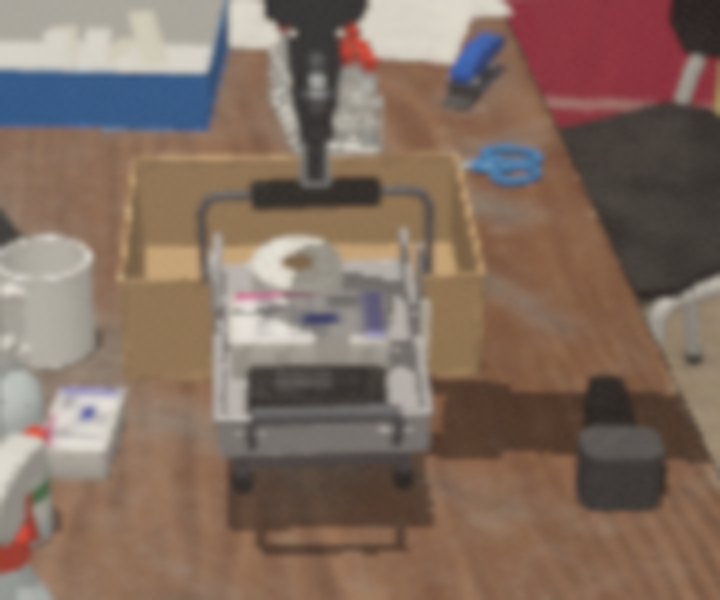

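The tray straddles the wall, centred, and its back legs (240,475 and 403,475) are still above the desk. I'll keep lowering and back off slightly.

```bash
python3 -m inch '[[[0,-0.001,0.002,0,0],[0,-0.002,0.004,0,0],[0,-0.0035,0.006,0,0],[0,-0.005,0.008,0,0],[0,-0.006,0.01,0,0]]]' && python3 -m inch '[[[0,-0.001,0.001,0,0],[0,-0.0015,0.002,0,0],[0,-0.002,0.003,0,0],[0,-0.0025,0.004,0,0],[0,-0.003,0.005,0,0]]]' && python3 -m inch '[[[0,0,0.001,0,0],[0,0,0.002,0,0],[0,0,0.002,0,0],[0,0,0.002,0,0],[0,0,0.002,0,0]]]'
```

```text
clock: 11.9
ee_pos: [0.5495, 0.0019, 0.2024]
tcp_rot: [1.0, -0.024, 0.0, -0.0]
contact_force: [-0.5, -0.1, -7.6]
finger_gap: 0.0074
finger_force: 79.4
clock: 12.32
ee_pos: [0.5497, 0.0047, 0.1976]
tcp_rot: [1.0, -0.024, 0.0, 0.0]
contact_force: [-0.0, 0.2, -7.1]
finger_gap: 0.0074
finger_force: 79.5
clock: 12.73
ee_pos: [0.5502, 0.0045, 0.1971]
tcp_rot: [1.0, -0.024, 0.001, 0.0]
contact_force: [-4.0, 1.1, 5.1]
finger_gap: 0.0072
finger_force: 85.4
```

```bash
python3 -m inch '[[[0,0,-0.001,0,0],[0,0,-0.001,0,0.02],[0,0,-0.001,0,0.04],[0,0,-0.001,0,0.06],[0,0,-0.001,0,0.07]]]' 40 && python3 -m inch '[[[0,0,-0.003,0,0.08],[0,0,-0.01,0,0.085],[0,0,-0.025,0,0.085],[0,0,-0.045,0,0.085],[0,0,-0.07,0,0.085]]]' && python3 -m inch '[[[0,-0.01,-0.025,0,0.085],[0,-0.03,-0.05,0,0.085],[0,-0.06,-0.06,0,0.085],[0,-0.09,-0.06,0,0.085],[0,-0.11,-0.06,0,0.085]]]'
python3 - <<'E'
from h import *
d=cam('wrist');t=cam('side');cv2.imwrite('pics/w5.png',np.hstack([cv2.resize(d['color'][:,:,::-1],(448,336)),cv2.resize(t['color'][120:270,200:357,::-1],(352,336))]))
E
```

```text
clock: 13.15
ee_pos: [0.5498, 0.0047, 0.1965]
tcp_rot: [1.0, -0.024, 0.0, -0.0]
contact_force: [0.8, -0.6, -0.1]
finger_gap: 0.0554
finger_force: 0.0
clock: 13.57
ee_pos: [0.5489, 0.0048, 0.2666]
tcp_rot: [1.0, -0.024, -0.001, -0.0]
contact_force: [0.5, 0.4, 0.5]
finger_gap: 0.0849
finger_force: 0.0
clock: 13.98
ee_pos: [0.5555, 0.1166, 0.329]
tcp_rot: [1.0, -0.024, 0.002, -0.0]
contact_force: [0.1, 1.1, -0.1]
finger_gap: 0.0852
finger_force: 0.0
```

View pics/w5.png

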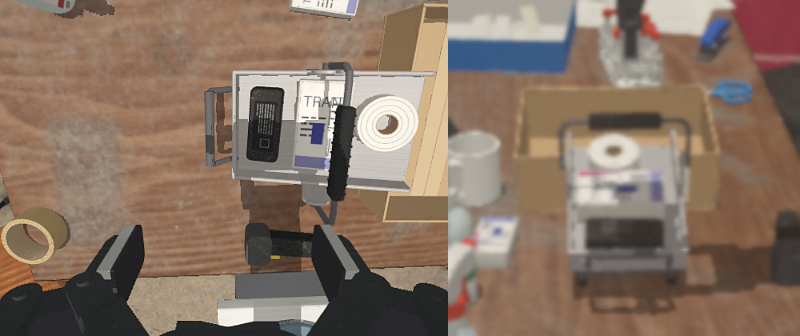

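Run:
```python
from h import *
w=cam('wrist');s=manip.sense();M=R.from_quat(s['tcp_rot']).as_matrix()
c=np.array([.5414,-.2407]);y=np.radians(-2.7);A=np.array([[np.cos(y),np.sin(y)],[-np.sin(y),np.cos(y)]])
g=w['color'];gray=cv2.cvtColor(g,6)
for r in (125,140,160,180,195): print(r,gray[r,248:300:2].tolist())
for p in [(263,115),(260,203)]:
    X=onz(w,p,.093);print(X,A@(X[:2]-c),M.T@(X-s['ee_pos']))
print(s['ee_pos'])
```

```text
125 [110, 118, 118, 114, 85, 106, 115, 114, 108, 84, 117, 131, 69, 67, 69, 65, 116, 109, 110, 124, 131, 131, 204, 182, 114, 116]
140 [109, 106, 111, 110, 85, 102, 115, 114, 106, 89, 114, 117, 70, 65, 63, 61, 59, 108, 107, 106, 109, 112, 207, 184, 102, 119]
160 [135, 133, 128, 125, 114, 103, 113, 117, 107, 93, 109, 65, 75, 79, 78, 76, 78, 79, 76, 77, 71, 91, 128, 124, 108, 108]
180 [115, 116, 117, 115, 118, 65, 69, 72, 69, 65, 92, 123, 68, 75, 70, 68, 72, 114, 112, 119, 114, 113, 128, 122, 109, 113]
195 [108, 107, 108, 111, 113, 101, 114, 118, 113, 97, 72, 108, 110, 110, 112, 110, 110, 111, 81, 66, 60, 107, 128, 118, 98, 110]
[0.60373996 0.13715811 0.093     ] [0.0444712  0.38037526] [ 0.04760126 -0.02392164  0.23424577]
[0.50622628 0.1467977  0.093     ] [-0.05338831  0.38541062] [-0.05025163 -0.02908338  0.234161  ]
[0.5548953  0.11550579 0.32721055]
```

The tray is hooked on the near wall with all the pieces on it and the handle standing free. The bar is at columns 256–266, rows 110–205, parallel to the finger pads.

```bash
python3 -m inch '[[[-0.001,-0.006,0.02,0,0.06],[-0.001,-0.013,0.05,0,0.04],[-0.001,-0.02,0.085,0,0.038],[-0.001,-0.026,0.12,0,0.038],[-0.001,-0.026,0.15,0,0.038]]]' 40 && python3 -m inch '[[[0,0,0.025,0,0.038],[0,0,0.045,0,0.038],[0,0,0.06,0,0.038],[0,0,0.07,0,0.038],[0,0,0.078,0,0.038]]]' && python3 -m inch '[[[0,0,0.005,0,0.038],[0,0,0.01,0,0.038],[0,0,0.014,0,0.038],[0,0,0.018,0,0.038],[0,0,0.02,0,0.038]]]'
```

```text
clock: 14.55
ee_pos: [0.5546, 0.14, 0.1745]
tcp_rot: [1.0, -0.024, -0.001, 0.0]
contact_force: [-0.1, -0.0, -0.1]
finger_gap: 0.0382
finger_force: 0.0
clock: 14.97
ee_pos: [0.555, 0.1395, 0.0977]
tcp_rot: [1.0, -0.025, -0.0, 0.0]
contact_force: [0.1, 0.4, 0.2]
finger_gap: 0.0378
finger_force: 0.0
clock: 15.38
ee_pos: [0.5553, 0.1406, 0.0785]
tcp_rot: [1.0, -0.024, 0.0, -0.0]
contact_force: [-0.0, 0.1, -0.5]
finger_gap: 0.0381
finger_force: 0.0
```

```bash
python3 -m inch '[[[0,0,0,0,0.03],[0,0,0,0,0.02],[0,0,0,0,0.01],[0,0,0,0,0],[0,0,0,0,0]]]' 40
```

```text
clock: 15.8
ee_pos: [0.5553, 0.1406, 0.0788]
tcp_rot: [1.0, -0.024, 0.0, -0.0]
contact_force: [-0.4, 0.2, -0.6]
finger_gap: 0.0001
finger_force: 0.0
```

```bash
python3 -m inch '[[[0,0,-0.01,0,0],[0,0,-0.03,0,0],[0,0,-0.055,0,0.02],[0,0,-0.075,0,0.04],[0,0,-0.08,0,0.04]]]' && python3 -m inch '[[[0,0,0,0,0.04],[0,0,0,0,0.04]]]'
python3 - <<'E'
from h import *
d=cam('wrist');t=cam('side');cv2.imwrite('pics/w6.png',np.hstack([cv2.resize(d['color'][:,:,::-1],(448,336)),cv2.resize(t['color'][120:270,200:357,::-1],(352,336))]))
s=manip.sense();print(s['ee_pos']);
for z in (.08,.093,.108): print(pix(d,(s['ee_pos'][0],s['ee_pos'][1],z)))
E
```

```text
clock: 16.22
ee_pos: [0.5577, 0.1408, 0.1636]
tcp_rot: [1.0, -0.024, 0.004, -0.0]
contact_force: [0.6, 0.1, 0.6]
finger_gap: 0.0358
finger_force: 0.0
clock: 16.38
ee_pos: [0.5548, 0.1405, 0.1582]
tcp_rot: [1.0, -0.024, -0.0, 0.0]
contact_force: [0.0, -0.1, -0.0]
finger_gap: 0.0401
finger_force: 0.0
[0.55402248 0.14046302 0.15683416]
[283.70047226 206.02398086]
[283.6448393  212.30379182]
[283.57340982 220.36775229]
```

View pics/w6.png

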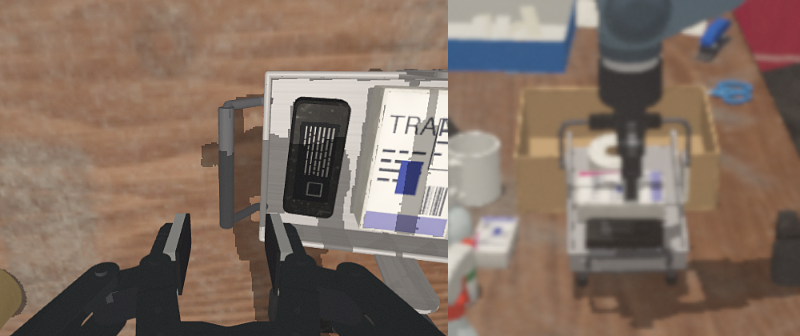

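The bar runs from (227,103) to (227,227), directly under the TCP, yet the fingers shut without touching it. I'll triangulate its height before going lower.

Run:
```python
from h import *
d=cam('wrist');s=manip.sense()
print(d['mtx'][0,0],s['ee_pos'])
M=np.array(d['mount']);Rt=R.from_quat(s['tcp_rot']).as_matrix()
d1=dict(d);p1=np.array([.5549,.1155,.3275]);d1['P']=p1+Rt@M[:3,3];d1['Rm']=Rt@M[:3,:3]
for e,f in [((263,110),(284,129)),((260,207),(284,284)),((262,112),(284,131)),((260,203),(284,277))]: print(two(d1,e,d,f))
g5=cv2.imread('pics/w5.png',0);g6=cv2.imread('pics/w6.png',0)
print('w5 col209',g5[80:176:2,209].tolist());print('w6 col226',g6[94:240:2,226].tolist())
print('w5 row127',g5[120,196:250:2].tolist());print('w6 row165',g6[190,210:270:2].tolist())
t=cam('side')
for z in(.05,.07,.093,.108): print(z,[((pix(t,(x,.1405,z))-[200,120])*2.242).round() for x in(.51,.60)])
g=cv2.cvtColor(t['color'],6)
print(g[215:262,278].tolist())
```

```text
372.68353459738546 [0.55400515 0.14046688 0.15671905]
(array([0.60534185, 0.13705288, 0.0674299 ]), np.float64(0.0016677792765185458))
(array([0.50317828, 0.14380779, 0.10009913]), np.float64(0.002514756543260109))
(array([0.60405386, 0.13756663, 0.07162152]), np.float64(0.0002946677744999251))
(array([0.50700124, 0.1436695 , 0.09726745]), np.float64(0.0026199691716317117))
w5 col209 [134, 134, 129, 128, 96, 90, 108, 113, 111, 113, 113, 114, 114, 113, 114, 114, 115, 116, 115, 115, 116, 115, 116, 116, 118, 117, 116, 119, 71, 70, 72, 71, 72, 70, 70, 71, 68, 103, 118, 119, 120, 119, 119, 117, 123, 119, 124, 135]
w6 col226 [130, 131, 129, 126, 85, 90, 96, 66, 113, 115, 114, 113, 113, 113, 113, 113, 114, 114, 114, 115, 114, 113, 114, 115, 115, 115, 114, 115, 116, 66, 68, 70, 70, 70, 69, 70, 70, 72, 71, 70, 73, 69, 71, 72, 70, 72, 69, 70, 70, 71, 72, 71, 71, 71, 71, 72, 70, 71, 71, 70, 71, 71, 70, 72, 71, 71, 71, 75, 121, 122, 118, 117, 117]
w5 row127 [110, 109, 110, 112, 111, 104, 115, 112, 97, 109, 119, 75, 79, 79, 141, 138, 136, 135, 161, 204, 100, 112, 124, 124, 124, 122, 206]
w6 row165 [125, 125, 124, 126, 132, 63, 67, 71, 70, 69, 71, 63, 72, 73, 73, 72, 73, 73, 73, 76, 77, 79, 79, 78, 76, 82, 128, 127, 118, 130]
0.05 [array([214., 281.]), array([143., 284.])]
0.07 [array([214., 268.]), array([143., 271.])]
0.093 [array([214., 253.]), array([143., 256.])]
0.108 [array([215., 243.]), array([143., 246.])]
[139, 128, 98, 65, 57, 56, 58, 60, 56, 50, 50, 49, 51, 48, 47, 54, 67, 71, 71, 74, 85, 105, 112, 112, 109, 98, 80, 72, 70, 70, 72, 74, 74, 73, 71, 66, 65, 65, 64, 65, 64, 61, 62, 61, 62, 63, 74]
```

```bash
python3 -m inch '[[[0,0,0.02,0,0.03],[0,0,0.045,0,0.03],[0,0,0.06,0,0.03],[0,0,0.07,0,0.03],[0,0,0.075,0,0.03]]]' && python3 -m inch '[[[0,0,0.004,0,0.03],[0,0,0.008,0,0.03],[0,0,0.011,0,0.03],[0,0,0.014,0,0.03],[0,0,0.015,0,0.03]]]' && python3 -m inch '[[[0,0,0,0,0.025],[0,0,0,0,0.015],[0,0,0,0,0.005],[0,0,0,0,0.005],[0,0,0,0,0.005]]]'
```

```text
clock: 17.0
ee_pos: [0.5537, 0.1405, 0.0811]
tcp_rot: [1.0, -0.024, -0.002, 0.0]
contact_force: [-0.2, 0.3, 0.6]
finger_gap: 0.0297
finger_force: 0.0
clock: 17.42
ee_pos: [0.5553, 0.1406, 0.0686]
tcp_rot: [1.0, -0.024, 0.0, -0.0]
contact_force: [-0.3, 0.4, -0.3]
finger_gap: 0.0301
finger_force: 0.0
clock: 17.83
ee_pos: [0.5555, 0.1407, 0.069]
tcp_rot: [1.0, -0.024, 0.0, -0.0]
contact_force: [0.0, 1.1, 1.7]
finger_gap: 0.0104
finger_force: 39.1
```

```bash
python3 -m inch '[[[0,0,0,0,0.03],[0,0,0,0,0.03],[0,0,0.003,0,0.03],[0,0,0.006,0,0.03],[0,0,0.008,0,0.03]]]' && python3 -m inch '[[[0,0,0,0,0.02],[0,0,0,0,0.01],[0,0,0,0,0.002],[0,0,0,0,0.002],[0,0,0,0,0.002]]]'
```

```text
clock: 18.25
ee_pos: [0.5548, 0.1405, 0.0599]
tcp_rot: [1.0, -0.024, -0.0, 0.0]
contact_force: [-0.3, -0.2, 0.3]
finger_gap: 0.03
finger_force: 0.0
clock: 18.67
ee_pos: [0.5549, 0.1405, 0.0603]
tcp_rot: [1.0, -0.024, -0.0, 0.0]
contact_force: [0.3, -0.4, -2.3]
finger_gap: 0.0114
finger_force: 38.9
```

The bar is held, but it sits lower than I expected. I'll check the tray's slope with a PnP on the w5 corners before raising: (233,72), (435,72), (408,190), (233,178), plus the bar ends.

Run:
```python
from h import *
d=cam('wrist');s=manip.sense()
M=np.array(d['mount']);q=R.from_quat([.9997,-.0241,0,0]).as_matrix()
P=np.array([.5549,.1155,.3275])+q@M[:3,3];Rm=q@M[:3,:3]
obj=np.array([[-122,76,84],[121,76,84],[121,-76,84],[-122,-76,84],[-150,48,108],[-150,-48,108]],float)/1e3
img=(np.array([[233,71],[435,71],[408,191],[233,180],[210,89],[210,166]],float)+.5)*1.25-.5
for n in(4,6):
    ok,rv,tv=cv2.solvePnP(obj[:n],img[:n],d['mtx'],np.array([d['k1'],0,0,0,0.]))
    W=Rm@cv2.Rodrigues(rv)[0];t=Rm@tv[:,0]+P
    print('slope',np.arccos(W[2,2]),'xaxis',W[:,0],'org',t,'bar',W@[-.15,0,.108]+t,'lip',W@[.1215,0,.0385]+t)
    print((cv2.projectPoints(obj,rv,tv,d['mtx'],np.array([d['k1'],0,0,0,0.]))[0][:,0]-img).round(1).tolist())
```

```text
slope 0.153621452158023 xaxis [-0.04882759 -0.98704129  0.15285733] org [ 0.54637471 -0.0249044   0.02525895] bar [0.55374945 0.13967765 0.10905848] lip [ 0.54046019 -0.13893876  0.08187772]
[[-0.5, 0.0], [-0.3, 1.9], [1.8, -1.7], [-1.1, -0.6], [-2.4, 7.0], [-0.5, -0.1]]
slope 0.1221774355136959 xaxis [-0.06086315 -0.99112444  0.11818634] org [ 0.54461224 -0.02304517  0.02641065] bar [0.55775353 0.13815956 0.11587763] lip [ 0.53864751 -0.13899792  0.0789833 ]
[[1.4, -2.7], [-0.9, 1.9], [2.3, -1.6], [-1.5, -0.2], [-0.7, 3.4], [-0.5, -1.1]]
```

Slope comes out at about 0.15–0.25 rad and the lip is about 14 mm inside the wall, so the hook is good. I'll test the grip with a small lift.

```bash
python3 -m inch '[[[0,0,-0.002,0,0],[0,0,-0.005,0,0],[0,0,-0.009,0,0],[0,0,-0.013,0,0],[0,0,-0.015,0,0]]]' 60
python3 - <<'E'
from h import *
t=cam('side');g=cv2.cvtColor(t['color'],6);w=cam('wrist');gw=cv2.cvtColor(w['color'],6)
np.save('l1.npy',g)
s=manip.sense();print(s['ee_pos'],s['contact_force'],s['wrist_torque'],s['finger_gap'])
for z in(.06,.07,.08,.093,.108): print(z,[pix(t,(x,s['ee_pos'][1],z)).round(1).tolist() for x in(.515,.535,.575,.595)])
for c in (263,268,288,293,): print(c,g[222:258,c].tolist())
E
```

```text
clock: 19.13
ee_pos: [0.5552, 0.1407, 0.0761]
tcp_rot: [1.0, -0.024, 0.0, -0.0]
contact_force: [0.8, -0.5, -5.6]
finger_gap: 0.0107
finger_force: 58.4
[0.55535481 0.14067856 0.07607391] [-0.21243368  0.34804184 -5.65450774] [ 0.36462496 -0.00910799  0.00146323] 0.010427327844150153
0.06 [[293.6, 242.5], [286.7, 242.8], [272.7, 243.5], [265.7, 243.8]]
0.07 [[293.7, 239.6], [286.7, 239.9], [272.7, 240.6], [265.7, 240.9]]
0.08 [[293.8, 236.7], [286.7, 237.0], [272.7, 237.7], [265.6, 238.0]]
0.093 [[293.8, 232.9], [286.8, 233.2], [272.7, 233.8], [265.6, 234.1]]
0.108 [[293.9, 228.4], [286.8, 228.7], [272.6, 229.3], [265.5, 229.6]]
263 [66, 56, 50, 50, 72, 96, 98, 85, 81, 97, 112, 99, 91, 95, 98, 87, 75, 69, 67, 68, 68, 66, 68, 68, 69, 69, 70, 69, 70, 70, 72, 79, 89, 92, 92, 95]
268 [62, 55, 47, 51, 74, 97, 96, 84, 82, 98, 109, 112, 112, 111, 103, 85, 72, 65, 63, 64, 67, 66, 67, 66, 69, 68, 69, 67, 64, 64, 75, 94, 100, 98, 90, 70]
288 [42, 44, 45, 50, 58, 67, 72, 75, 88, 106, 110, 112, 112, 112, 108, 85, 70, 66, 63, 61, 61, 61, 61, 62, 60, 62, 64, 63, 62, 64, 62, 64, 64, 69, 71, 72]
293 [44, 44, 44, 47, 58, 67, 71, 74, 88, 104, 111, 111, 110, 107, 96, 78, 69, 63, 60, 59, 59, 59, 58, 56, 60, 59, 59, 60, 63, 67, 64, 64, 64, 65, 62, 63]
```

The bar lifts cleanly with about 5.6 N on the tool. Now the brisk tip along an arc about the rim.

```bash
python3 -m inch '[[[0,0.0005,-0.013,0,0],[0,0.003,-0.039,0,0],[0,0.01,-0.0725,0,0],[0,0.023,-0.107,0,0],[0,0.0415,-0.1415,0,0]]]' 50 && python3 -m inch '[[[0,0.0245,-0.0315,0,0],[0,0.054,-0.059,0,0],[0,0.087,-0.082,0,0],[0,0.1185,-0.098,0,0],[0,0.144,-0.107,0,0]]]' && python3 -m inch '[[[0,0,0,0,0],[0,0,0,0,0],[0,0,0,0,0],[0,0,0,0,0],[0,0,0,0,0]]]'
python3 - <<'E'
from h import *
t=cam('top');s=cam('side');w=cam('wrist')
for n,d in(('t',t),('s',s),('w',w)): cv2.imwrite(f'pics/raw7{n}.png',d['color'][:,:,::-1])
# white/bright and dark blobs within the carton, wrist and top
c=np.array([.5414,-.2407]);y=np.radians(-2.7);A=np.array([[np.cos(y),np.sin(y)],[-np.sin(y),np.cos(y)]])
for nm,d in(('top',t),('wrist',w)):
    hsv=cv2.cvtColor(d['color'],cv2.COLOR_RGB2HSV)
    for lab,m in(('white',cv2.inRange(hsv,(0,0,150),(179,45,255))),('dark',cv2.inRange(hsv,(0,0,0),(179,120,55))),('blue',cv2.inRange(hsv,(110,60,60),(140,255,255))),('pink',cv2.inRange(hsv,(160,120,80),(179,255,255)))):
        n,L,S,C=cv2.connectedComponentsWithStats(m)
        for i in range(1,n):
            if S[i,4]>25:
                X=A@(onz(d,C[i],.03)[:2]-c)
                if abs(X[0])<.16 and -.13<X[1]<.13: print(nm,lab,S[i].tolist(),X.round(3))
E
```

```text
clock: 19.65
ee_pos: [0.5524, 0.0991, 0.2189]
tcp_rot: [1.0, -0.023, -0.0, 0.0]
contact_force: [1.5, -4.0, -9.3]
finger_gap: 0.0103
finger_force: 52.7
clock: 20.07
ee_pos: [0.5463, -0.0468, 0.328]
tcp_rot: [1.0, -0.025, 0.002, 0.001]
contact_force: [0.0, -0.0, -3.8]
finger_gap: 0.0106
finger_force: 48.7
clock: 20.48
ee_pos: [0.5459, -0.0438, 0.3235]
tcp_rot: [1.0, -0.023, -0.001, -0.0]
contact_force: [0.4, -0.8, -4.0]
finger_gap: 0.0104
finger_force: 49.0
top white [386, 210, 33, 36, 631] [ 0.014 -0.054]
top dark [377, 226, 11, 20, 116] [-0.027  0.005]
wrist white [469, 88, 72, 109, 3523] [ 0.016 -0.072]
wrist white [446, 120, 5, 14, 44] [ 0.023 -0.004]
wrist dark [402, 103, 78, 140, 5727] [-0.02  0.  ]
wrist blue [447, 139, 4, 22, 63] [-0.004 -0.008]
wrist blue [476, 140, 7, 25, 132] [-0.008 -0.048]
wrist pink [463, 97, 5, 15, 45] [ 0.052 -0.02 ]
wrist pink [454, 98, 5, 31, 63] [ 0.044 -0.012]
```

The load on the tool has dropped and the roll shows inside the carton. I'll give a short jerk along the arc to clear stragglers.

```bash
python3 -m inch '[[[0,-0.036,0.015,0,0],[0,0,0,0,0],[0,-0.036,0.015,0,0],[0,0,0,0,0],[0,0,0,0,0]]]' && python3 -m inch '[[[0,0,0,0,0],[0,0,0,0,0],[0,0,0,0,0],[0,0,0,0,0],[0,0,0,0,0]]]'
python3 - <<'E'
from h import *
t=cam('top');s=cam('side');w=cam('wrist')
for n,d in(('t',t),('s',s),('w',w)): cv2.imwrite(f'pics/raw8{n}.png',d['color'][:,:,::-1])
for n in 'tsw':
    a=cv2.imread(f'pics/raw7{n}.png').astype(int);b=cv2.imread(f'pics/raw8{n}.png').astype(int)
    m=(abs(a-b).max(2)>40).astype('uint8');N,L,S,C=cv2.connectedComponentsWithStats(m)
    print(n,m.sum(),[S[i].tolist() for i in range(1,N) if S[i,4]>15])
# brick candidates: dark pixels in wrist view of carton and shape
hsv=cv2.cvtColor(w['color'],cv2.COLOR_RGB2HSV)
m=cv2.inRange(hsv,(0,0,0),(179,120,60))
sm=cv2.resize(m[60:300,380:560],(45,60),interpolation=cv2.INTER_AREA)
print('\n'.join(''.join('#' if v>128 else '.' for v in r) for r in sm))
E
```

```text
clock: 21.05
ee_pos: [0.5471, -0.0448, 0.3262]
tcp_rot: [1.0, -0.023, 0.001, 0.001]
contact_force: [-0.6, -1.3, 0.7]
finger_gap: 0.0
finger_force: 0.0
clock: 21.47
ee_pos: [0.5461, -0.0447, 0.324]
tcp_rot: [1.0, -0.024, -0.0, -0.0]
contact_force: [-0.3, -0.2, -0.4]
finger_gap: 0.0
finger_force: 0.0
t 393 [[361, 198, 20, 8, 69], [312, 201, 10, 8, 42], [310, 242, 4, 6, 17], [329, 244, 15, 9, 24], [374, 245, 8, 11, 41]]
s 1228 [[279, 121, 23, 26, 163], [259, 122, 17, 11, 75], [250, 135, 29, 12, 206], [250, 149, 54, 20, 601], [256, 193, 6, 10, 31], [267, 193, 31, 10, 74]]
w 33500 [[264, 0, 4, 6, 18], [270, 0, 4, 7, 18], [303, 0, 4, 18, 34], [171, 3, 312, 331, 26681], [519, 26, 28, 134, 187], [489, 89, 2, 21, 23], [264, 93, 14, 4, 28], [300, 92, 46, 3, 57], [488, 96, 1, 20, 20], [483, 103, 10, 90, 178], [500, 119, 9, 18, 37], [512, 119, 10, 20, 39], [489, 127, 2, 26, 26], [207, 131, 8, 6, 23], [210, 225, 3, 15, 17], [211, 241, 3, 29, 47], [202, 248, 7, 9, 28], [188, 259, 28, 38, 347], [363, 260, 5, 11, 19], [376, 275, 19, 3, 49], [369, 280, 12, 3, 20], [411, 296, 10, 4, 19], [397, 301, 33
[... 2432 characters left out ...]
..........
.............................................
.............................................
.............................................
.............................................
.............................................
.............................................
.............................................
.............................................
.............................................
.............................................
.............................................
.............................................
.............................................
.............................................
.............................................
```

The jerk let the bar slip out of the fingers. I'll go back to the earlier viewing pose and compare the new image with w5.

```bash
python3 -m inch '[[[0,0,-0.02,0,0],[0,0,-0.045,0,0],[0,-0.03,-0.06,0,0.02],[0.001,-0.06,-0.06,0,0.06],[0.001,-0.09,-0.06,0,0.085]]]' && python3 -m inch '[[[0,-0.03,0.01,0,0.085],[0,-0.055,0.03,0,0.085],[0,-0.07,0.05,0,0.085],[0,-0.07,0.057,0,0.085],[0,-0.07,0.057,0,0.085]]]'
python3 - <<'E'
from h import *
w=cam('wrist');t=cam('top');s=cam('side')
for n,d in(('t',t),('s',s),('w',w)): cv2.imwrite(f'pics/raw9{n}.png',d['color'][:,:,::-1])
a=cv2.imread('pics/w5.png')[:,:448];b=cv2.resize(cv2.imread('pics/raw9w.png'),(448,336))
ga=cv2.cvtColor(a,6);gb=cv2.cvtColor(b,6)
for r in(100,127,150): print(r,'w5',ga[r,190:440:3].tolist(),'\nnew',gb[r,190:440:3].tolist())
ch=' .:-=+*#%@'
sm=cv2.resize(gb[50:240,190:448],(86,48),interpolation=cv2.INTER_AREA)
print('\n'.join(''.join(ch[v*10//256] for v in r) for r in sm))
E
```

```text
clock: 22.03
ee_pos: [0.5521, 0.0457, 0.3858]
tcp_rot: [1.0, -0.025, 0.002, 0.0]
contact_force: [0.4, -0.2, -1.3]
finger_gap: 0.0358
finger_force: 0.0
clock: 22.45
ee_pos: [0.5537, 0.1154, 0.3244]
tcp_rot: [1.0, -0.023, -0.002, 0.0]
contact_force: [-0.1, -0.2, -0.3]
finger_gap: 0.085
finger_force: 0.0
100 w5 [127, 126, 126, 126, 125, 94, 114, 108, 114, 73, 73, 68, 111, 139, 159, 179, 120, 206, 206, 207, 65, 71, 70, 67, 67, 67, 67, 65, 65, 63, 58, 116, 208, 209, 208, 210, 160, 250, 249, 155, 251, 207, 249, 175, 172, 113, 177, 191, 218, 249, 96, 109, 117, 107, 216, 212, 211, 212, 168, 147, 148, 159, 251, 248, 226, 223, 240, 238, 236, 217, 240, 248, 234, 212, 212, 212, 207, 185, 185, 185, 155, 201, 201, 201] 
new [125, 122, 120, 125, 122, 123, 122, 123, 132, 100, 107, 87, 73, 81, 89, 129, 126, 124, 193, 101, 196, 197, 199, 199, 199, 199, 199, 198, 198, 197, 197, 198, 198, 198, 199, 200, 200, 198, 199, 198, 198, 198, 198, 198, 197, 198, 199, 198, 197, 195, 196, 196, 196, 195, 196, 195, 196, 201, 118, 119, 119, 120, 122, 110, 201, 201, 203, 42, 42, 45, 42, 45, 44, 42, 28, 204, 200, 200, 2
[... 1104 characters left out ...]
, 201, 200, 201, 201, 213, 249, 250, 250, 250, 238, 209, 198, 199, 198, 197, 200, 186, 186, 186, 205, 202, 201, 201, 184, 202, 200] 
new [122, 123, 123, 117, 117, 119, 119, 113, 114, 61, 66, 60, 118, 123, 121, 108, 75, 82, 120, 104, 118, 117, 118, 118, 119, 119, 121, 118, 119, 119, 119, 118, 117, 119, 119, 119, 119, 118, 119, 118, 119, 119, 119, 111, 192, 190, 190, 190, 189, 188, 189, 189, 190, 191, 191, 115, 118, 119, 119, 119, 117, 190, 191, 192, 41, 46, 48, 48, 51, 49, 49, 38, 193, 191, 193, 194, 193, 193, 181, 183, 31, 18, 90, 140]<stdin>:9: RuntimeWarning: overflow encountered in scalar multiply
Traceback (most recent call last):
OverflowError: Python integer 256 out of bounds for uint8
```

Run:
```python
import cv2,numpy as np
ch=' .:-=+*#%@'
for f,(r0,r1,c0,c1),sz in(('raw9w.png',(40,300,250,560),(100,44)),('raw9t.png',(175,285,290,435),(100,46)),('raw9s.png',(165,270,245,315),(100,60))):
    g=cv2.imread('pics/'+f,0)[r0:r1,c0:c1]
    sm=cv2.resize(g,sz,interpolation=cv2.INTER_AREA).astype(int)
    print(f);print('\n'.join(''.join(ch[v*10//256] for v in r) for r in sm))
```

```text
raw9w.png
=============================+====++++++++==++==++++++++++++==++++=========-------------+***********
============================++=+++++++============+++++++++=======+========-------------***********#
===++++======++++=====================================++++====+++=========-------------=***********#
=+++++============================----=======================+=====------=--=----------+**********##
====+=============================------==-=================+=============-------------***********##
============================================++++===++++==================---------=-=-=**********###
==================+=========================++++++++==+-------------------------==----+**********###
=================+#*****************************+====++***#********++++====+++++=--==+**************
==================#=+***#####*******##****######***********++********+++*+++*****+-==**********+****
=================+#=*################################################+=+##########:==###############
=================+#=*################################################+=*########
[... 13379 characters left out ...]
==========================--============----======--------------==============================
================================================---=================================================
=================================================---================================================
=================================================----===============================================
=================================================-----==================================---=========
==================================================-----========+======================--------======
====================================================---=========+++====================-------======
```

The tray is back down, empty, with its end over the carton, and all three pieces are in the carton. I'll measure the present lip and bar positions.

Run:
```python
from h import *
w=cam('wrist');t=cam('top');sd=cam('side');s=manip.sense();M=R.from_quat(s['tcp_rot']).as_matrix()
c=np.array([.5414,-.2407]);y=np.radians(-2.7);A=np.array([[np.cos(y),np.sin(y)],[-np.sin(y),np.cos(y)]])
f=lambda q:A@(q[:2]-c)
print('front edge top',[f(onz(t,p,.11)).round(4) for p in((363.5,210),(361,245))])
for z in(.078,.093):
  print(z,'bar top',[f(onz(t,p,z)).round(4) for p in((301,225),)],'bar wrist',[(f(X).round(4),(M.T@(X-s['ee_pos'])).round(4)) for X in (onz(w,(250+7.6*3.1,40+18*5.9),z),onz(w,(250+7.6*3.1,40+26*5.9),z))])
print('brick',f(onz(t,(290+61*1.45,175+23*2.39),.03)),'roll',f(onz(t,(290+80*1.45,175+20*2.39),.03)))
g=cv2.cvtColor(sd['color'],6)
for cc in(268,280,292): print(cc,g[222:262,cc].tolist())
for z in(.07,.08,.093,.108): print(z,pix(sd,(.552,.127,z)))
print(s['ee_pos'])
gw=cv2.cvtColor(w['color'],6)
for r in (120,150,180,200): print(r,gw[r,262:312:2].tolist())
```

```text
front edge top [array([0.0576, 0.0896]), array([-0.0571,  0.0924])]
0.078 bar top [array([-0.0019,  0.2903])] bar wrist [(array([0.0098, 0.3668]), array([ 0.0117, -0.0117,  0.2506])), (array([-0.0457,  0.3675]), array([-0.0438, -0.0123,  0.2505]))]
0.093 bar top [array([-0.0027,  0.2907])] bar wrist [(array([0.0123, 0.3664]), array([ 0.0143, -0.0112,  0.2356])), (array([-0.0412,  0.367 ]), array([-0.0393, -0.0118,  0.2355]))]
brick [-0.00124538  0.0210023 ] roll [ 0.02907957 -0.07375481]
268 [176, 177, 176, 176, 176, 172, 153, 120, 100, 88, 82, 95, 107, 110, 108, 96, 77, 66, 66, 66, 65, 66, 67, 68, 67, 66, 70, 77, 94, 97, 97, 96, 89, 73, 73, 89, 93, 94, 95, 94]
280 [113, 113, 113, 112, 112, 111, 106, 103, 97, 87, 83, 98, 108, 110, 105, 90, 75, 68, 68, 66, 68, 68, 68, 70, 72, 74, 72, 71, 72, 81, 99, 95, 75, 66, 76, 92, 94, 93, 92, 93]
292 [110, 109, 111, 110, 111, 108, 101, 91, 86, 79, 85, 103, 111, 110, 104, 83, 68, 64, 62, 61, 59, 60, 59, 60, 62, 61, 60, 62, 66, 67, 70, 75, 67, 66, 66, 73, 86, 99, 102, 102]
0.07 [280.33490026 237.53711262]
0.08 [280.34550258 234.62161293]
0.093 [280.35944107 230.80077434]
0.108 [280.37574642 226.34834238]
[0.55559887 0.11415564 0.32858345]
120 [98, 97, 99, 74, 97, 108, 108, 53, 85, 103, 59, 63, 60, 60, 108, 100, 103, 103, 101, 103, 101, 193, 176, 92, 117]
150 [100, 100, 101, 85, 94, 107, 110, 98, 84, 129, 72, 75, 74, 68, 126, 123, 118, 121, 70, 69, 97, 112, 163, 109, 109]
180 [111, 109, 108, 98, 61, 65, 69, 60, 59, 116, 63, 67, 63, 64, 111, 58, 66, 64, 65, 67, 121, 119, 98, 104, 119]
200 [104, 107, 102, 106, 104, 110, 108, 97, 88, 60, 92, 92, 98, 61, 58, 59, 84, 107, 107, 58, 122, 120, 103, 102, 115]
```

Lip about 28 mm inside the wall, bar at carton y = 0.367. There's plenty of time left, so I'll repeat the raise slowly with the lip well inside, to be sure the raising step counts, and then lay the back down properly.

```bash
python3 -m inch '[[[0,-0.006,0.025,0,0.06],[0,-0.0125,0.06,0,0.04],[0,-0.0125,0.095,0,0.03],[0,-0.0125,0.13,0,0.03],[0,-0.0125,0.165,0,0.03]]]' 40 && python3 -m inch '[[[0,0,0.03,0,0.03],[0,0,0.055,0,0.03],[0,0,0.075,0,0.03],[0,0,0.088,0,0.03],[0,0,0.095,0,0.03]]]' && python3 -m inch '[[[0,0,0.004,0,0.03],[0,0,0.008,0,0.03],[0,0,0.0085,0,0.03],[0,0,0.0085,0,0.03],[0,0,0.0085,0,0.03]]]' && python3 -m inch '[[[0,0,0,0,0.02],[0,0,0,0,0.01],[0,0,0,0,0.002],[0,0,0,0,0.002],[0,0,0,0,0.002]]]'
```

```text
clock: 23.17
ee_pos: [0.5561, 0.1271, 0.1617]
tcp_rot: [1.0, -0.024, 0.001, -0.0]
contact_force: [-0.2, 0.6, 0.4]
finger_gap: 0.0302
finger_force: 0.0
clock: 23.58
ee_pos: [0.555, 0.127, 0.0657]
tcp_rot: [1.0, -0.024, -0.001, 0.0]
contact_force: [0.6, -0.1, 0.2]
finger_gap: 0.0301
finger_force: 0.0
clock: 24.0
ee_pos: [0.5563, 0.1276, 0.0596]
tcp_rot: [1.0, -0.024, 0.001, -0.0]
contact_force: [0.0, 0.6, -0.9]
finger_gap: 0.0301
finger_force: 0.0
clock: 24.42
ee_pos: [0.556, 0.1276, 0.0592]
tcp_rot: [1.0, -0.024, 0.001, -0.0]
contact_force: [-0.6, -0.4, 3.8]
finger_gap: 0.011
finger_force: 39.2
```

```bash
python3 -m inch '[[[0,0,-0.008,0,0],[0,0,-0.022,0,0],[0,0,-0.038,0,0],[0,0.002,-0.055,0,0],[0,0.0055,-0.072,0,0]]]' 60 && python3 -m inch '[[[0,0.0045,-0.018,0,0],[0,0.011,-0.036,0,0],[0,0.018,-0.052,0,0],[0,0.026,-0.068,0,0],[0,0.0355,-0.083,0,0]]]' && python3 -m inch '[[[0,0.009,-0.013,0,0],[0,0.016,-0.022,0,0],[0,0.02,-0.027,0,0],[0,0.02,-0.027,0,0],[0,0.02,-0.027,0,0]]]' && python3 -m inch '[[[0,0,0,0,0],[0,0,0,0,0],[0,0,0,0,0],[0,0,0,0,0]]]'
```

```text
clock: 24.83
ee_pos: [0.5541, 0.1223, 0.1304]
tcp_rot: [1.0, -0.024, -0.001, -0.0]
contact_force: [-0.1, -1.2, -2.3]
finger_gap: 0.0106
finger_force: 58.5
clock: 25.25
ee_pos: [0.5526, 0.0866, 0.2136]
tcp_rot: [1.0, -0.024, -0.001, -0.0]
contact_force: [0.2, -0.2, -4.0]
finger_gap: 0.0107
finger_force: 58.4
clock: 25.67
ee_pos: [0.5522, 0.0666, 0.2399]
tcp_rot: [1.0, -0.024, -0.001, -0.0]
contact_force: [-0.0, 0.1, -3.7]
finger_gap: 0.0103
finger_force: 58.5
clock: 26.0
ee_pos: [0.5523, 0.0669, 0.24]
tcp_rot: [1.0, -0.024, -0.001, -0.0]
contact_force: [0.3, -0.5, -3.7]
finger_gap: 0.0101
finger_force: 58.5
```

Bar at about 0.26 m and held. Now the reverse path, slowly, then release.

```bash
python3 -m inch '[[[0,-0.004,0.005,0,0],[0,-0.011,0.014,0,0],[0,-0.02,0.027,0,0],[0,-0.0295,0.045,0,0],[0,-0.038,0.062,0,0]]]' && python3 -m inch '[[[0,-0.007,0.016,0,0],[0,-0.013,0.033,0,0],[0,-0.0175,0.05,0,0],[0,-0.021,0.066,0,0],[0,-0.023,0.082,0,0]]]' && python3 -m inch '[[[0,0,0.012,0,0],[0,0,0.022,0,0],[0,0,0.029,0,0],[0,0,0.033,0,0],[0,0,0.036,0,0]]]'
```

```text
clock: 26.42
ee_pos: [0.5546, 0.1056, 0.1776]
tcp_rot: [1.0, -0.024, 0.001, 0.0]
contact_force: [1.6, -0.0, -0.4]
finger_gap: 0.01
finger_force: 58.5
clock: 26.83
ee_pos: [0.5552, 0.1288, 0.095]
tcp_rot: [1.0, -0.023, -0.0, 0.0]
contact_force: [0.1, 0.2, -0.6]
finger_gap: 0.0097
finger_force: 58.6
clock: 27.25
ee_pos: [0.5583, 0.1293, 0.0639]
tcp_rot: [1.0, -0.025, 0.003, -0.002]
contact_force: [-3.5, 8.2, 18.9]
finger_gap: 0.0095
finger_force: 60.7
```

```bash
python3 -m inch '[[[0,0,0.001,0,0],[0,0,0.001,0,0.015],[0,0,0.001,0,0.03],[0,0,0.001,0,0.03],[0,0,0.001,0,0.03]]]' 40 && python3 -m inch '[[[0,0,-0.01,0,0.03],[0,0,-0.03,0,0.03],[0,0,-0.06,0,0.03],[0,0,-0.1,0,0.03],[0,0,-0.14,0,0.03]]]' && python3 -m inch '[[[0,0.005,-0.03,0,0.05],[0,0.01,-0.07,0,0.085],[0,0.0125,-0.1,0,0.085],[0,0.0125,-0.128,0,0.085],[0,0.0125,-0.128,0,0.085]]]'
python3 - <<'E'
from h import *
w=cam('wrist');t=cam('top');sd=cam('side')
a=cv2.imread('pics/raw9t.png').astype(int);b=t['color'][:,:,::-1].astype(int)
m=(abs(a-b).max(2)>40);print('top diff in tray/carton',m[175:285,290:435].sum(), 'elsewhere left/up',m[30:170,170:400].sum())
ch=' .:-=+*#%@'
g=cv2.cvtColor(t['color'],6)[185:265,290:435]
print('\n'.join(''.join(ch[v*10//256] for v in r) for r in cv2.resize(g,(90,32),interpolation=cv2.INTER_AREA).astype(int)))
g=cv2.cvtColor(sd['color'],6)
for cc in(268,280,292): print(cc,g[222:252,cc].tolist())
gw=cv2.cvtColor(w['color'],6)
for r in(120,150,180): print(r,gw[r,262:312:2].tolist())
s=manip.sense();print(s['ee_pos'])
E
```

```text
clock: 27.67
ee_pos: [0.5553, 0.1273, 0.0592]
tcp_rot: [1.0, -0.024, -0.0, 0.0]
contact_force: [-0.7, 0.5, -0.6]
finger_gap: 0.0299
finger_force: 0.0
clock: 28.08
ee_pos: [0.5545, 0.1273, 0.2007]
tcp_rot: [1.0, -0.024, -0.001, 0.0]
contact_force: [0.7, 0.4, -0.1]
finger_gap: 0.0303
finger_force: 0.0
clock: 28.5
ee_pos: [0.5575, 0.1149, 0.336]
tcp_rot: [1.0, -0.024, 0.006, -0.0]
contact_force: [0.1, -0.4, 0.2]
finger_gap: 0.0846
finger_force: 0.0
top diff in tray/carton 232 elsewhere left/up 0
--==--===------====----===-===========--==---::::::::::::::---=====-====++=+=========-----
--=========-=--===================------++++++====---=-----------:-::::-:::::-------=-----
=-------==========--=================---**############*******++===========------:---=-----
--==-----==========================-----**#####################****************=----=-----
====-====---------=--=============------*#######################***************=----=----:
====-====----------==----------==-------*#######################***************=----=-----
+++=-++++-:============--==--=----------+###############
[... 2401 characters left out ...]
, 65, 65, 66, 66, 67, 66, 67, 70, 79, 93, 98]
280 [112, 113, 112, 112, 112, 110, 105, 103, 101, 88, 83, 98, 108, 109, 107, 96, 78, 68, 66, 67, 68, 68, 68, 72, 72, 72, 72, 70, 70, 80]
292 [109, 110, 110, 109, 110, 108, 101, 90, 86, 81, 82, 97, 107, 108, 105, 90, 72, 65, 62, 60, 61, 59, 58, 59, 61, 59, 61, 61, 63, 67]
120 [98, 101, 103, 101, 95, 103, 108, 105, 92, 85, 57, 56, 57, 56, 101, 95, 95, 94, 93, 95, 96, 192, 176, 92, 119]
150 [93, 100, 94, 98, 98, 107, 110, 99, 90, 55, 61, 65, 63, 67, 118, 105, 107, 111, 118, 62, 177, 211, 166, 98, 212]
180 [111, 109, 107, 109, 61, 61, 66, 62, 64, 68, 67, 67, 63, 64, 114, 111, 63, 61, 69, 75, 122, 118, 100, 102, 119]
[0.55462469 0.11496475 0.32742938]
```

The tray lies as before, empty and hooked on. All three pieces are inside the carton, the bystanders haven't moved, and the robot is clear, so I'm handing in.

```bash
python3 -c "
from plant import manip
print(manip.sign_off())"
```

```text
the job is handed in; nothing more can be done
None
```

The job is handed in: by my camera checks the label roll, small carton and brick lie in the carton and the empty tray is hooked on its near wall with its back on the desk, though the bar slipped from the fingers during the first tipping, so the tray dropped back and I raised and lowered it again; the sign-off gave no verdict.

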